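# Re-zero the bench meter behind its push-latch cover

### The job

Re-zero the larger of the two bench meters with a fingertip: press down near the front edge of its latched white cover so that it pops open, press the round key inside all the way down, then swing the cover back over and press it down until it latches shut again. Only press and push: pick nothing up, leave the smaller meter's cover shut, and leave everything else standing where it is.

Things in the scene. Friction and masses are not known exactly. Their poses are not given: they have to be found in the camera images.
- large_meter: larger grey bench meter, fixed: 200 mm deep (its x), 160 wide (y), housing 70 high; origin under its centre, x from its front (robot's side) to its back, where a dark screen and two black knobs (6 mm high) lie on the flat top. Front half of the top: compartment 88 x 116 mm, 37 deep, under a white cover. The meters swap sides between runs and are turned up to 0.25 rad
- cover (a joint): hinge of the large meter's white cover (86 mm from hinge to front edge, 110 wide). 0 = latched shut, its top 6 mm above the housing top; pressed in it goes to a stop at about -0.08; 1.6 = open, upright. Push-push latch: press the shut cover at its front to the stop (5 mm, 3 N), withdraw, and a spring swings it open in about 1 s. Pressed to the stop when shut, it opens every time
- cover_press (a point): point on the cover's outer face (grey strip), 16 mm from its front edge, midway across, 70 mm from the hinge; z out of the face; moves with the cover. To relatch: push the open cover's outer face round and down (1 to 3 N) past 0 to the stop, 5 mm below its shut height; it catches at 0 as the finger withdraws. Pressed too little it springs back. Press at 0.1 m/s or slower
- cover_hinge (a point): middle of the cover's hinge line, on the large meter's centre, 70 mm above the table (level with the housing top); its y lies along the hinge; x points to the back of the meter. The shut cover runs from here 86 mm towards -x; opened, it stands up from here
- key_top (a point): centre of the top of the grey round key (24 mm across, in a black collar 40 mm across) in the large meter's compartment, 62 mm in front of the hinge line, midway across; its top is 15 mm below the housing top when up. Moves with the key; reachable only when the cover is open
- key (a joint): travel of that key: 0 = up, 0.006 = fully down (about 4 N); springs back
- small_meter: the smaller meter, fixed, not to be operated: same build, 160 x 120 mm, 55 mm high, one knob; origin under its centre, x to its back
- small_cover (a joint): hinge of the small meter's cover (62 x 76 mm): 0 = latched shut, 1.6 = open; to be left shut
- amber_bottle: round amber jar with a black cap, 54 mm across, 120 mm high, origin under its centre; bystander, stands between the meters
- beaker: glass beaker, 64 mm across, 85 mm high, origin under its centre; bystander, between the meters
- marker_pen: white marker pen with a black cap lying flat, 128 mm long, 17 mm thick, origin under its middle, x along it; bystander
- amber_bottle2: second amber jar, 54 mm across, 120 mm high, origin under its centre; bystander at the left side
- petri_dish: glass dish, 90 mm across, 18 mm high, origin under its centre; bystander at the right side
- tip_box: white plastic box, 90 x 60 x 45 mm, origin under its centre; bystander at the right side
- spatula: steel spatula lying flat, 130 mm long, origin under its middle; bystander at the left side

How it is judged:
By the outcome, as a careful person would: the job done as asked, in the order asked, and still so for the second after the job is handed in, with the robot touching nothing.
It also fails if it takes over 51 s, if anything falls off the work surface, if the arm or the gripper's body presses on something with over 40 N, if the wrist force passes 120 N, or if a joint passes its speed limit or range.

### The arm

A 6-joint arm with a two-finger parallel gripper is mounted at the origin on the work surface. World frame = base frame: x ahead of the robot, y to its left, z up, the work surface at z = 0. Lengths are in m, angles in rad, forces in N, time in s.
With the tool pointing down it reaches from about 0.375 to 0.75 m from the base axis. Payload 9 kg.
Tool frame: the origin (TCP) lies at the very end of the fingers, on their centre line; the grasp point (between the pads) lies 19 mm behind it (ctrl.grip_point_offset is the distance from the TCP to the grasp point, in m); z points along the fingers, y is the direction in which the jaws open and shut (so a half turn about z gives the same grasp; the last joint's range is limited). The gripper opens to 85 mm and grips with 20 to 120 N. Pads are 22 mm wide; open, the fingers measure 114 mm over their backs; the gripper's body (76 mm by 85 mm) begins 54 mm behind the grasp point. The pads swing forward as they close: fully open they stand 13 mm farther back than shut.
Start: joints at [-1.539, 0.104, 0.097, 1.564, 0, 1.353], TCP at [0.148, -0.581, 0.231] pointing down, gripper open.
Joint ranges: [-2.99, 2.99], [-0.84, 1.86], [-1.1, 1.16], [-1.84, 2.11], [-1.51, 1.56], [-3.14, 3.14]. Speed limits (rad/s): [2.22, 2.22, 2.57, 3.14, 3.14, 3.14].

### API

Orientations are given as a unit quaternion [w, x, y, z].
In Python, from station import ctrl, eyes gives the robot as it stands.
- The arm moves only by the shell command python3 -m crank 'ROWS' [OPENING]. ROWS is text: rows parted by semicolons, each of 4 numbers parted by spaces: the shift along the world's x, y, z in m, then the turn about the world's z in degrees. In form: tx ty tz twist; .... A call has 1 to 5 rows; each row shifts and turns the commanded pose from where the row before left it; what a row does not reach is not made up. A row lasts 1/10 s, in which the tool goes at most 50 mm and 8.59 degrees, less where a joint would pass 70% of its speed; a pose out of reach is approached as far as the arm can. A call with a gripper value outside its range is refused whole. OPENING is the finger opening in m, from 0 to 0.0854, set as the call begins (- or left out, the last holds). The fingers move at their own pace and stop on an object; the grip force is fixed at half the most. Time passes only in rows, so rows that do not move let the fingers close. It gives the time, the measured TCP pose, the force and the opening at its end, in the units of the state.
- ctrl.get_state(): the state, without advancing time (a new reading comes with each control period).
- eyes.get_image(name): name is "scene" or "top"; returns a dict with "pixels" (400x640x3 uint8, blue, green, red), "depth" (400x640 float32, m along the optical axis (not along the pixel's ray), 0 where there is no reading), "fovy" (degrees; the focal length in pixels is half the picture's height over the tangent of half this angle, whatever the lens; pixels are square), "cx", "cy" (the principal point, pixels), "R" (3x3) and "t" (3): a world point X has camera coordinates R X + t. Camera axes: x right, y down, z forward; pixel columns grow to the right and rows downward; lengths in m; the calibration is good to about 2 mm. A picture is of the moment at which its call begins.
- ctrl.sign_off(): hands the job in, once; it reports no verdict.
The state is a dict: "time": time; "joint_pos": joint angles; "joint_velocities": joint speeds; "effort": joint torques, N m; "ee_pos": TCP position; "tool_rot": TCP orientation; "force": force on the tool from outside, world axes, zero at the start; "ft_torque": the same for the moment, N m; "finger_gap": opening from 0.0 (shut) to 1.0 (fully open).
Only numpy, scipy, OpenCV 4.12 (cv2) and the standard library are available. Lean on these libraries where they do the work, as an engineer would, in place of code of your own. Each camera call takes 0.05 s, during which the arm holds its last target.

## Working session

There is one attempt and no reset: what is moved stays moved. The work goes in short steps, Python scripts to look and compute and a shell command to move; the robot and the scene stay as the last step left them, time stands still between calls to the robot, and variables do not carry over. Pictures are saved under pics/ and viewed, and the job is handed in when it is done.

```bash
ls; mkdir -p pics; python3 - <<'E'
from station import ctrl, eyes
import cv2,numpy as np
print(ctrl.get_state())
for n in("scene","top"):
    d=eyes.get_image(n); cv2.imwrite(f"pics/{n}0.png",d["pixels"]); np.savez(f"pics/{n}0.npz",**d)
    print(n,d["fovy"],d["cx"],d["cy"],d["R"],d["t"])
E
```

```text
pics
{'time': 0.0, 'joint_pos': array([-1.53869254e+00,  1.04698280e-01,  9.64456182e-02,  1.56392835e+00,
       -3.99994009e-06,  1.35311354e+00]), 'joint_velocities': array([ 0.00108986, -0.00014125, -0.00114533,  0.00027948,  0.00176664,
        0.00026714]), 'effort': array([ 1.36408353e-04, -5.56936991e+01,  5.03646040e+01,  1.72354386e-02,
       -2.98669038e-04, -1.16776442e-05]), 'ee_pos': array([ 0.14832469, -0.58101179,  0.23050993]), 'tool_rot': array([-6.89549149e-04,  9.92210728e-01,  1.24568820e-01,  6.21585729e-05]), 'force': array([ 0.14652183,  0.62480676, -0.52242889]), 'ft_torque': array([-0.00736638, -0.04196416,  0.05828958]), 'finger_gap': 1.0021161796439446}
scene 44.61593085761734 319.9027074491063 201.33428501929308 [[ 0.44872736  0.89360589  0.0105959 ]
 [ 0.76094748 -0.37584143 -0.52886875]
 [-0.46861785  0.2453808  -0.84863748]] [-0.23009417 -0.33387055  1.59975985]
top 52.83193181278988 314.905270453412 193.50596190891923 [[-0.00525309 -0.99952336 -0.0304213 ]
 [-0.99502294  0.00825183 -0.09930383]
 [ 0.09950753  0.02974824 -0.99459202]] [0.01354932 0.53004947 1.04518859]
```

View pics/top0.png

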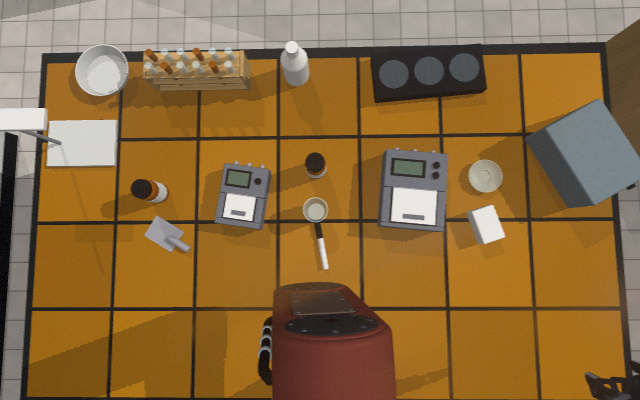

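View pics/scene0.png

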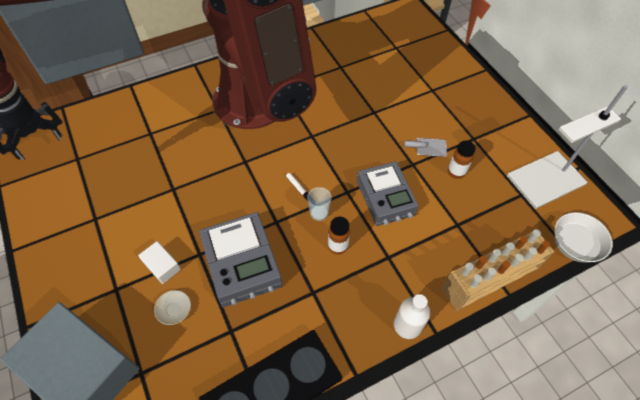

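The large meter is on the right: in the top view its cover is near (413,206), strip near (412,217), and in the scene view its cover is near (235,237). Next I'll measure it in both views.

```bash
cat > h.py <<'E'
import numpy as np,cv2
def ray(d,u,v,z):
    f=200/np.tan(np.radians(float(d["fovy"]))/2); R=d["R"];t=d["t"]
    c=-R.T@t; r=R.T@np.array([(u-d["cx"])/f,(v-d["cy"])/f,1.]); s=(z-c[2])/r[2]
    return c+s*r
def proj(d,X):
    f=200/np.tan(np.radians(float(d["fovy"]))/2); p=d["R"]@X+d["t"]
    return np.array([f*p[0]/p[2]+d["cx"],f*p[1]/p[2]+d["cy"]])
E
python3 - <<'E'
from h import *
for n,(u0,v0) in dict(top=(413,206),scene=(235,237)).items():
    d=np.load(f"pics/{n}0.npz"); im=d["pixels"]
    hsv=cv2.cvtColor(im,cv2.COLOR_BGR2HSV)
    m=((hsv[...,2]>190)&(hsv[...,1]<50)).astype(np.uint8)
    w=np.zeros_like(m); w[v0-35:v0+35,u0-40:u0+40]=1
    cs,_=cv2.findContours(m*w,cv2.RETR_EXTERNAL,cv2.CHAIN_APPROX_NONE)
    c=max(cs,key=cv2.contourArea); 
    P=np.array([ray(d,*p[0],0.076)[:2] for p in c],np.float32)
    r=cv2.minAreaRect(P); print(n,cv2.contourArea(c),r); print(cv2.boxPoints(r))
    # strip
    mk=np.zeros_like(m); cv2.drawContours(mk,[c],-1,1,-1)
    hole=mk*(1-m); ys,xs=np.nonzero(hole); print("strip",len(xs),xs.mean(),ys.mean(),ray(d,xs.mean(),ys.mean(),0.076))
    D=d["depth"][v0,u0]; print("depth",D,(d["R"]@ray(d,u0,v0,0.076)+d["t"])[2])
    cr=cv2.resize(im[v0-75:v0+75,u0-80:u0+80],None,fx=4,fy=4,interpolation=cv2.INTER_CUBIC); cv2.imwrite(f"pics/{n}crop0.png",cr)
E
```

```text
top 1376.5 ((0.4923160672187805, -0.23934482038021088), (0.10764878243207932, 0.08448679745197296), 84.42115783691406)
[[ 0.4450402  -0.28880754]
 [ 0.5291268  -0.29702097]
 [ 0.5395919  -0.1898821 ]
 [ 0.4555053  -0.18166867]]
strip 110 413.1 216.53636363636363 [ 0.46515205 -0.23736355  0.076     ]
depth 1.0141033 1.0114405937753197
scene 1199.5 ((0.4942833185195923, -0.2392318844795227), (0.10891732573509216, 0.0850885882973671), 84.3905029296875)
[[ 0.44661954 -0.28927115]
 [ 0.53130066 -0.29758838]
 [ 0.5419471  -0.18919262]
 [ 0.45726597 -0.18087539]]
strip 92 230.41304347826087 228.1413043478261 [ 0.46597538 -0.23605013  0.076     ]
depth 1.2466568 1.2455095424949394
```

Both views agree to within 2 mm. Meter yaw is about -0.098 rad, the hinge is at (0.536, -0.243), the press point at (0.466, -0.236) (this matches the strip), and the key at (0.474, -0.237). I'll close the fingers and move over.

```bash
python3 -m crank '0.030 0.032 0 -2; 0.030 0.032 0 -2; 0.030 0.032 0 -2; 0.030 0.032 0 -2; 0.030 0.032 0 -2' 0; python3 -m crank '0.030 0.032 0 -2; 0.030 0.032 0 -2; 0.030 0.032 0 -2; 0.030 0.032 0 -2; 0.030 0.032 0 -2'; python3 -m crank '0.018 0.025 -0.030 0; 0 0 -0.030 0; 0 0 -0.030 0; 0 0 -0.025 0; 0 0 0 0'
```

```text
time: 0.6
ee_pos: [0.2992, -0.4198, 0.231]
tool_rot: [-0.0, 0.999, 0.037, -0.0]
force: [0.6, -0.9, -0.3]
finger_gap: 0.143
time: 1.1
ee_pos: [0.4492, -0.2598, 0.2311]
tool_rot: [-0.0, 0.999, -0.05, -0.0]
force: [0.3, -0.1, -0.3]
finger_gap: -0.002
time: 1.6
ee_pos: [0.4644, -0.2345, 0.1124]
tool_rot: [-0.002, 0.999, -0.049, -0.003]
force: [0.2, 0.9, 0.4]
finger_gap: -0.0
```

```bash
python3 -m crank '0.002 -0.002 -0.010 0; 0 0 -0.010 0; 0 0 -0.010 0; 0 0 0 0; 0 0 0 0'; 
```

```text
time: 2.1
ee_pos: [0.4683, -0.2384, 0.0864]
tool_rot: [-0.0, 0.999, -0.05, -0.0]
force: [-0.2, 0.3, -0.1]
finger_gap: -0.001
```

```bash
python3 - <<'E'
from station import ctrl, eyes
import cv2
for n,(u,v) in dict(top=(413,206),scene=(235,237)).items():
    im=eyes.get_image(n)["pixels"]; cv2.imwrite(f"pics/{n}1.png",cv2.resize(im[v-75:v+75,u-80:u+80],None,fx=4,fy=4))
E
```

```text
(no output)
```

View pics/scene1.png

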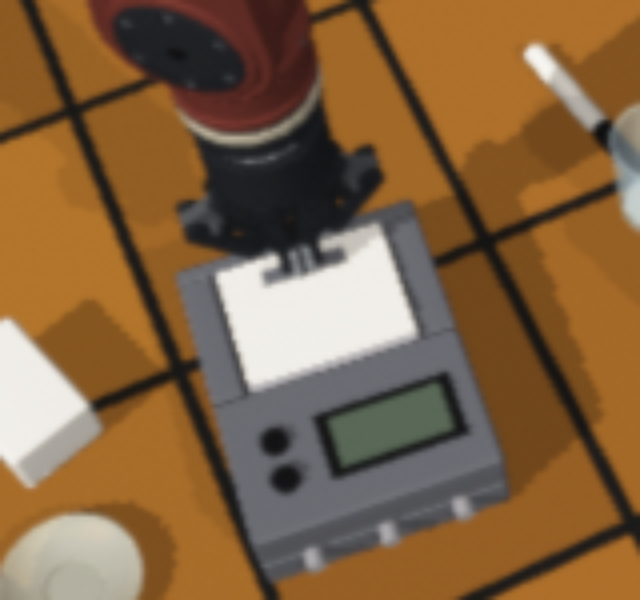

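The fingertip is just above the strip, at about (300,262) in the crop, so it's aligned. Now pressing.

```bash
python3 -m crank '-0.002 0.001 -0.006 0; 0 0 -0.006 0; 0 0 -0.004 0; 0 0 -0.002 0; 0 0 0 0'
```

```text
time: 2.7
ee_pos: [0.4664, -0.2377, 0.0707]
tool_rot: [0.001, 0.999, -0.05, 0.0]
force: [-10.5, 5.6, 25.0]
finger_gap: -0.001
```

It's hard against the stop: z 0.0707 and 25 N. Withdrawing up and forward.

```bash
python3 -m crank '0 0 0.010 0; -0.030 0.003 0.020 0; -0.045 0.004 0.020 0; -0.030 0.003 0.020 0; 0 0 0 0'; python3 -m crank '0 0 0 0;0 0 0 0;0 0 0 0;0 0 0 0;0 0 0 0';python3 - <<'E'
from station import ctrl, eyes
import cv2
for n,(u,v) in dict(top=(413,206),scene=(235,237)).items():
    im=eyes.get_image(n)["pixels"]; cv2.imwrite(f"pics/{n}2.png",cv2.resize(im[v-75:v+75,u-80:u+80],None,fx=4,fy=4))
E
```

```text
time: 3.2
ee_pos: [0.3602, -0.2282, 0.1409]
tool_rot: [0.002, 0.999, -0.05, 0.001]
force: [0.6, -1.0, 0.2]
finger_gap: 0.001
time: 3.7
ee_pos: [0.3615, -0.2271, 0.1378]
tool_rot: [-0.0, 0.999, -0.049, -0.0]
force: [0.8, -0.1, -0.3]
finger_gap: 0.004
```

View pics/scene2.png

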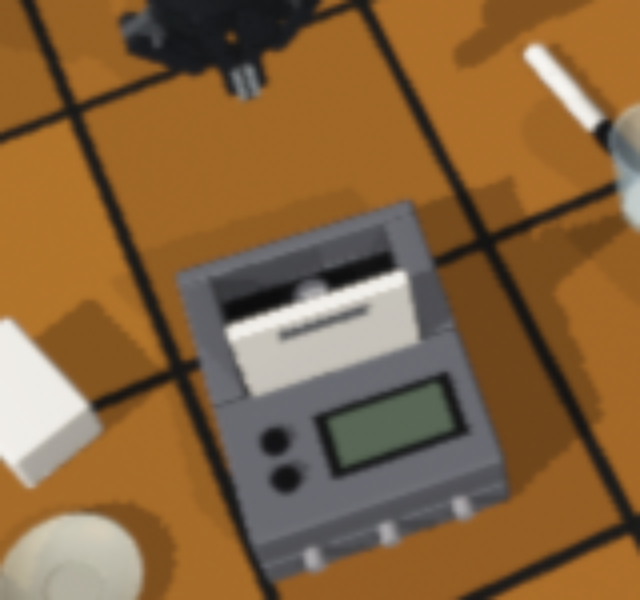

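View pics/top2.png

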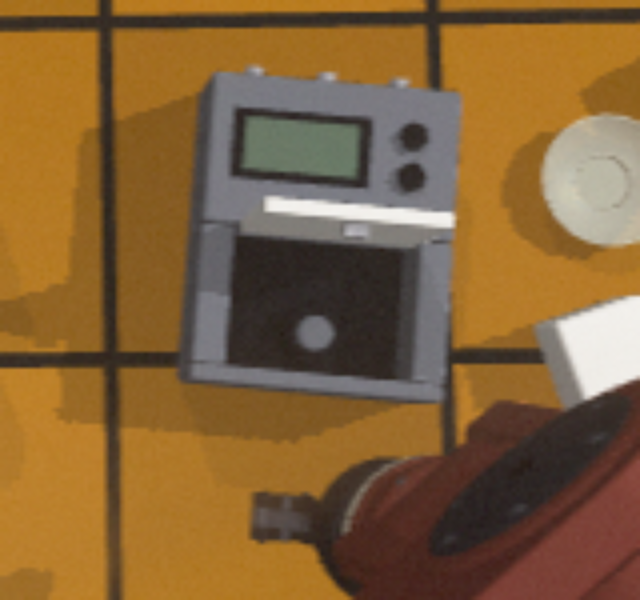

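The cover is open and upright, and the key shows at (315,333) in the top crop. I'll measure the key.

```bash
python3 - <<'E'
from h import *
from station import eyes,ctrl
d=eyes.get_image("top"); im=d["pixels"]
g=cv2.cvtColor(im,cv2.COLOR_BGR2GRAY)
w=g[207:222,402:422]; m=(w>75).astype(np.uint8); n,l,s,c=cv2.connectedComponentsWithStats(m)
for i in range(1,n): print(s[i],c[i]+[402,207],ray(d,*(c[i]+[402,207]),0.055))
print(ctrl.get_state()["ee_pos"])
E
```

```text
[ 5  3 10  9 63] [411.33333333 213.74603175] [ 0.47317776 -0.2375327   0.055     ]
[ 0.36139932 -0.22730279  0.13811666]
```

```bash
python3 -m crank '0.040 -0.004 0 0; 0.040 -0.004 0 0; 0.032 -0.002 -0.020 0; 0 0 -0.025 0; 0 0 -0.025 0'; python3 -m crank '0 0 0 0; 0 0 -0.005 0; 0 0 -0.005 0; 0 0 0 0'
```

```text
time: 4.35
ee_pos: [0.4741, -0.2372, 0.0671]
tool_rot: [-0.0, 0.999, -0.049, -0.0]
force: [-0.4, -0.1, 0.1]
finger_gap: 0.002
time: 4.75
ee_pos: [0.4735, -0.2377, 0.0589]
tool_rot: [0.0, 0.999, -0.05, 0.0]
force: [0.2, -0.8, 0.4]
finger_gap: 0.003
```

```bash
python3 -m crank '0 0 -0.005 0; 0 0 -0.004 0; 0 0 -0.002 0; 0 0 0 0; 0 0 0 0'
```

```text
time: 5.25
ee_pos: [0.474, -0.2381, 0.0489]
tool_rot: [0.001, 0.999, -0.05, 0.001]
force: [-1.7, 1.6, 11.9]
finger_gap: 0.002
```

```bash
python3 -m crank '0 0 -0.001 0; 0 0 -0.001 0; 0 0 0 0; 0 0 0 0'
```

```text
time: 5.65
ee_pos: [0.4741, -0.2382, 0.0486]
tool_rot: [0.001, 0.999, -0.05, 0.001]
force: [-8.2, 5.0, 27.7]
finger_gap: -0.002
```

Key is bottomed at 27.7 N with almost no further travel. Now up, over the cover and behind it.

```bash
python3 -m crank '0 0 0.030 0; -0.010 0.001 0.045 0; -0.010 0.001 0.045 0; 0 0 0.045 0; 0 0 0 0'; python3 -m crank '0.045 -0.004 0 0; 0.045 -0.004 0 0; 0.045 -0.004 0 0; 0.007 -0.001 0 0; 0 0 0 0'
```

```text
time: 6.15
ee_pos: [0.4551, -0.2372, 0.217]
tool_rot: [0.003, 0.999, -0.05, 0.004]
force: [0.9, 0.1, 0.4]
finger_gap: -0.001
time: 6.65
ee_pos: [0.5958, -0.248, 0.2083]
tool_rot: [-0.001, 0.999, -0.049, -0.001]
force: [0.4, 0.3, 0.3]
finger_gap: -0.002
```

```bash
python3 - <<'E'
from station import ctrl, eyes
import cv2
for n,(u,v) in dict(top=(413,206),scene=(235,237)).items():
    im=eyes.get_image(n)["pixels"]; cv2.imwrite(f"pics/{n}3.png",cv2.resize(im[v-75:v+75,u-80:u+80],None,fx=4,fy=4))
E
```

```text
(no output)
```

View pics/scene3.png

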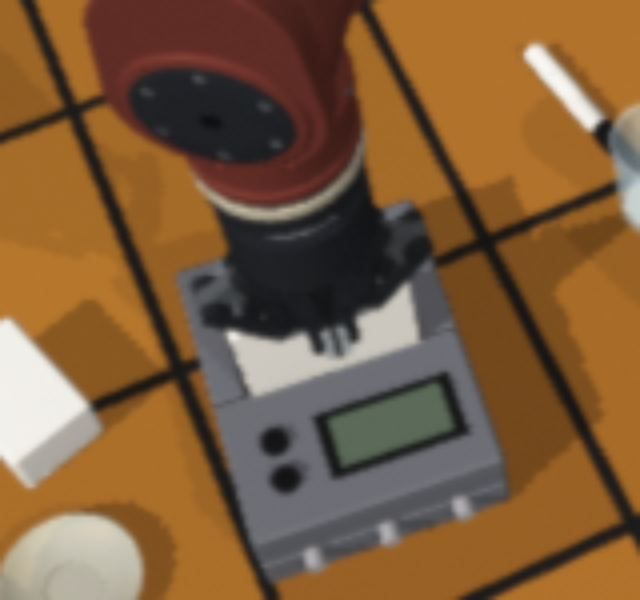

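Clear behind the cover. I'll lower, then approach its outer face.

```bash
python3 -m crank '0 0 -0.035 0; 0 0 -0.038 0; -0.015 0.001 0 0; -0.015 0.002 0 0; 0 0 0 0'; python3 -m crank '-0.010 0.001 0 0; -0.010 0.001 0 0; -0.010 0.001 -0.001 0; -0.010 0.001 -0.003 0; -0.008 0.001 -0.003 0'
```

```text
time: 7.25
ee_pos: [0.5634, -0.2453, 0.1383]
tool_rot: [0.0, 0.999, -0.05, 0.0]
force: [-0.1, 0.2, 0.6]
finger_gap: 0.002
time: 7.75
ee_pos: [0.5175, -0.241, 0.1319]
tool_rot: [0.001, 0.999, -0.05, 0.001]
force: [1.0, -1.2, 2.8]
finger_gap: 0.0
```

```bash
python3 -m crank '-0.007 0.001 -0.006 0; -0.006 0.001 -0.006 0; -0.006 0.001 -0.006 0; -0.006 0 -0.006 0; 0 0 0 0'; python3 - <<'E'
from station import ctrl, eyes
import cv2
for n,(u,v) in dict(top=(413,206),scene=(235,237)).items():
    im=eyes.get_image(n)["pixels"]; cv2.imwrite(f"pics/{n}4.png",cv2.resize(im[v-75:v+75,u-80:u+80],None,fx=4,fy=4))
E
```

```text
time: 8.25
ee_pos: [0.4912, -0.2368, 0.1049]
tool_rot: [-0.001, 0.999, -0.05, -0.001]
force: [0.7, 0.8, 1.3]
finger_gap: -0.001
```

View pics/scene4.png

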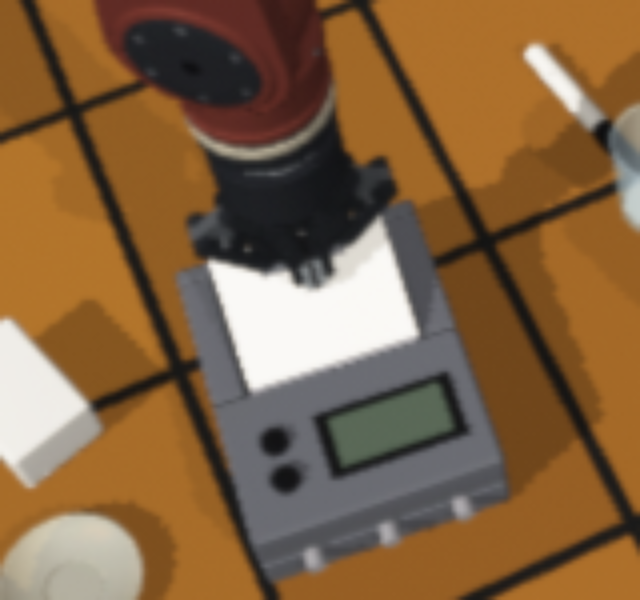

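The cover is folding down under the fingertip at (312,272), about half shut. Continuing down to the stop.

```bash
python3 -m crank '-0.006 0.001 -0.007 0; -0.006 0 -0.007 0; -0.006 0.001 -0.006 0; -0.004 0 -0.005 0; 0 0 0 0'; python3 -m crank '0 0 -0.005 0; 0 0 -0.004 0; 0 0 -0.002 0; 0 0 0 0; 0 0 0 0'
```

```text
time: 8.85
ee_pos: [0.469, -0.235, 0.0802]
tool_rot: [-0.0, 0.999, -0.05, -0.001]
force: [-1.1, 0.6, 1.9]
finger_gap: 0.002
time: 9.35
ee_pos: [0.4699, -0.2355, 0.0712]
tool_rot: [0.0, 0.999, -0.05, -0.001]
force: [-8.3, 2.5, 13.4]
finger_gap: -0.002
```

```bash
python3 -m crank '0 0 -0.001 0; 0 0 -0.001 0; 0 0 0 0; 0 0 0 0'; python3 -m crank '0 0 0.003 0; 0 0 0.004 0; 0 0 0.005 0; 0 0 0.005 0; 0 0 0 0'
```

```text
time: 9.75
ee_pos: [0.47, -0.2357, 0.0709]
tool_rot: [0.001, 0.999, -0.05, -0.0]
force: [-13.9, 6.0, 29.2]
finger_gap: -0.004
time: 10.25
ee_pos: [0.4707, -0.2356, 0.0859]
tool_rot: [0.0, 0.999, -0.05, 0.0]
force: [-0.1, -0.1, 0.1]
finger_gap: 0.0
```

```bash
python3 -m crank '0 0 0.030 0; -0.030 0.003 0.030 0; -0.040 0.004 0.030 0; -0.040 0.004 0.020 0; 0 0 0 0';python3 -m crank '0 0 0 0; 0 0 0 0; 0 0 0 0; 0 0 0 0; 0 0 0 0';python3 -m crank '0 0 0 0; 0 0 0 0; 0 0 0 0; 0 0 0 0; 0 0 0 0'; python3 - <<'E'
from h import *
from station import ctrl, eyes
for n,(u0,v0) in dict(top=(413,206),scene=(235,237)).items():
    d=eyes.get_image(n); im=d["pixels"]; cv2.imwrite(f"pics/{n}5.png",im)
    hsv=cv2.cvtColor(im,cv2.COLOR_BGR2HSV)
    m=((hsv[...,2]>190)&(hsv[...,1]<50)).astype(np.uint8)
    w=np.zeros_like(m); w[v0-35:v0+35,u0-40:u0+40]=1
    cs,_=cv2.findContours(m*w,cv2.RETR_EXTERNAL,cv2.CHAIN_APPROX_NONE)
    c=max(cs,key=cv2.contourArea)
    print(n,cv2.minAreaRect(np.array([ray(d,*p[0],0.076)[:2] for p in c],np.float32)))
    o=np.load(f"pics/{n}0.npz")["pixels"]; df=(cv2.absdiff(o,im).max(2)>40); w[:]=0; w[v0-60:v0+60,u0-60:u0+60]=1
    print("changed px",(df&(w>0)).sum())
E
```

```text
time: 10.75
ee_pos: [0.359, -0.2251, 0.199]
tool_rot: [0.002, 0.999, -0.05, 0.002]
force: [0.9, -0.4, 0.7]
finger_gap: -0.002
time: 11.25
ee_pos: [0.3606, -0.2241, 0.1945]
tool_rot: [-0.001, 0.999, -0.049, -0.001]
force: [0.5, 0.2, 0.3]
finger_gap: -0.001
time: 11.75
ee_pos: [0.3605, -0.2245, 0.1953]
tool_rot: [0.0, 0.999, -0.05, 0.0]
force: [-0.9, 0.2, -0.1]
finger_gap: -0.001
top ((0.49242228269577026, -0.23939956724643707), (0.10810613632202148, 0.08470874279737473), 84.42115783691406)
changed px 1277
scene ((0.49465352296829224, -0.23922565579414368), (0.1089734211564064, 0.08581230044364929), 84.23900604248047)
changed px 0
```

View pics/scene5.png

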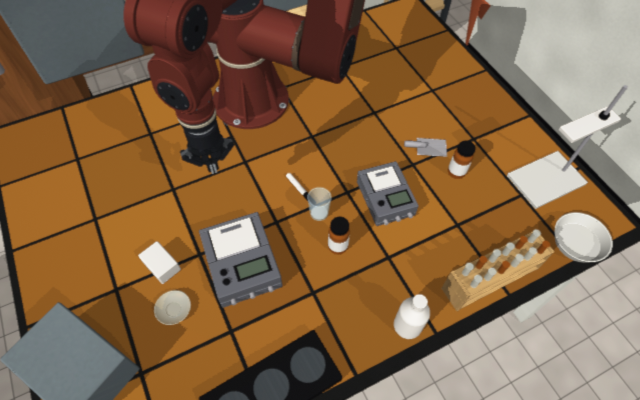

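View pics/top5.png

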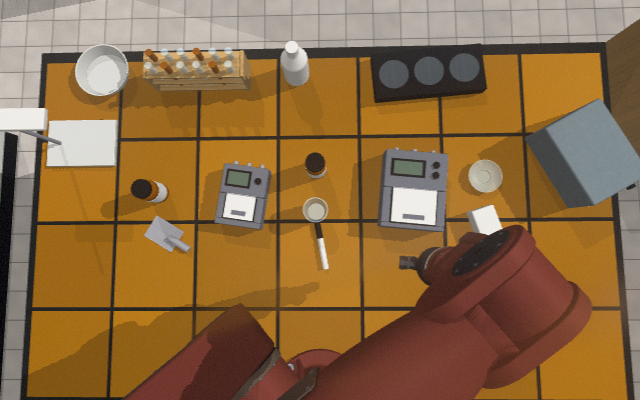

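The cover is shut again: its rectangle matches the start in both views (near (413,206) in top, (235,237) in scene). The small cover, near (240,206) in top, is shut and the bystanders haven't moved. The changed pixels in the top view are the arm. Handing in.

```bash
python3 -c "
from station import ctrl
print(ctrl.sign_off())"
```

```text
the job is handed in; nothing more can be done
None
```

The large meter is re-zeroed and its cover is latched shut again. The job was handed in at about 12 s of the 51 s allowed.

1. **Opening:** I pressed the cover to its stop (25 N up on the tool, z 0.071), and it swung fully open once the finger withdrew.
2. **Key:** I pressed the key until it bottomed at z 0.0486. The force there was 27.7 N against the 4 N it needs, with almost no further travel.
3. **Closing:** From behind, I pushed the cover over and down to the stop (29 N up on the tool, z 0.071), then withdrew.

**Last checks:** One and a half seconds after withdrawing, the cover lay where it started, to within 1 mm in both cameras. No pixels had changed around the large meter in the scene view. In the top view 1,277 pixels near the meter had changed; I put that down to the arm being in the picture. By eye, the small cover was still shut and nothing else had moved. The wrist force read about zero, with the finger clear of everything. No check failed.

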